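Stand the red-capped tube up in the deep bin

TASK

Two capped steel tubes have slumped against the notched front of the deep green bin. Tip the one with red end caps upright, so that it stands on its lower end on the floor of its compartment, without taking it out of the bin; leave the yellow-capped tube leaning as it is.

Things in the scene. Friction and masses are not known exactly. Their poses are not given: they have to be found in the camera images.
- tube_bin: Green open bin fixed to the table, 129 x 195 x 118 mm (x, y, z). Origin: centre of underside; x from notched front wall to plain back wall. Walls, floor, divider 5 mm thick, rim bead 5 mm outside. Divider at y = 0; two compartments 119 (x) x 90 mm (y) inside, centred at y = +-47.5 mm, inner floor at z = 5 mm. One notch in the front wall per compartment, centred, 54 mm wide, bottom at z = 110 mm.
- tube_red: Steel tube, red end caps, flat ends, 46 mm diameter, 220 mm long, about 0.35 kg, loose. Origin: centre of its lower end face; z along the tube to the upper end. Starts in either compartment, leaning 38 degrees to the bin's front (-x): lower end on the floor against the back wall, side resting in the front notch 135 mm along the tube, the last 80 mm sticking out.
- tube_yellow: The same tube with yellow end caps, leaning alike in the other compartment; to be left alone. Origin: centre of its lower end face; z along the tube to the upper end.

How it is judged:
At the end, for the whole second after the job is handed in: The red-capped tube stands on its lower end on the bin's floor (lower end within 10 mm of the floor), within 10 degrees of upright, released and at rest; the yellow-capped tube still leans where it was (within 20 mm) (angle between tube_red's own z axis and vertical below 0.175 rad and z of tube_red in the frame of tube_bin between 0 and 0.015 m and x of tube_red in the frame of tube_bin between -0.06 and 0.06 m and y of tube_red in the frame of tube_bin between -0.095 and 0.095 m and linear speed of tube_red below 0.03 m/s and angular speed of tube_red below 0.5 rad/s and distance of tube_yellow from where it was at the start of the episode below 0.02 m and angle between tube_yellow's own z axis and vertical above 0.5 rad); the robot touches nothing.
It fails at once if the red-capped tube is taken out of the bin (its lower end raised above 100 mm) (z of tube_red in the frame of tube_bin above 0.1 m).
It fails at once if the yellow-capped tube is disturbed (lower end moved by more than 20 mm, or raised from its lean) (distance of tube_yellow from where it was at the start of the episode above 0.02 m or angle between tube_yellow's own z axis and vertical below 0.5 rad).
It also fails if it takes over 32 s, if anything falls off the work surface, if the arm or the gripper's body presses on something with over 40 N, if the wrist force passes 120 N, or if a joint passes its speed limit or range.

ROBOT

A 6-joint arm with a two-finger parallel gripper is mounted at the origin on a cart in front of the work surface, level with it; the furniture and walls round the work are solid. World frame = base frame: x ahead of the robot, y to its left, z up, the work surface at z = 0. Lengths are in m, angles in rad, forces in N, time in s.
With the tool pointing down it reaches from about 0.275 to 0.825 m from the base axis. Payload 5.2 kg.
Tool frame: the origin (TCP) lies midway between the tips of the shut fingers; the grasp point (between the pads) lies 19 mm behind it; z points along the fingers, y is the direction in which the jaws open and shut (so a half turn about z gives the same grasp; the last joint's range is limited). The gripper opens to 93 mm and grips with 3 to 60 N. Pads are 15 mm wide; open, the fingers measure 128 mm over their backs; the gripper's body (75 mm by 188 mm) begins 65 mm behind the grasp point.
Start: joints at [-1.427, 0.259, 1.535, -0, 1.348, -0.203], TCP at [0.187, -0.517, 0.219] pointing down, gripper open.
Joint ranges: [-3.14, 3.14], [-0.91, 2.08], [0.19, 2.58], [-1.22, 4.36], [0.22, 2.71], [-3.12, 3.12]. Speed limits (rad/s): [2.57, 2.57, 3.14, 3.14, 3.14, 3.14].

INTERFACE

Orientations are given as a rotation vector (axis times angle).
In Python, from station import status, cams, job gives the robot as it stands.
- The arm moves only by the tool move_arm, never from a script. Its arguments are lists of equal length, an entry for each row: "hand": the opening, from 0 (shut) to 1 (fully open); "linear": the shift along the world's x, y, z in mm, a list of three; "turn": the turn, a rotation vector about the world's x, y, z in rad, a list of three. A call has exactly 8 rows; each row shifts and turns the commanded pose from where the row before left it; what a row does not reach is not made up. A row lasts 1/8 s, in which the tool goes at most 62.5 mm and 10.7 degrees, less where a joint would pass 70% of its speed; a pose out of reach is approached as far as the arm can. A call with a gripper value outside its range is refused whole. The fingers move at their own pace and stop on an object; the grip force is fixed at half the most. Time passes only in rows, so rows that do not move let the fingers close, or fill a call up. It gives the time, the measured TCP pose, the force and the opening at its end, in the units of the state.
- status.get_state(): the state, without advancing time (a new reading comes with each control period).
- cams.capture(name): name is "scene" or "top"; returns the picture (480x640x3 uint8, blue, green, red); there is no depth.
- cams.camera_info(name): a dict with "vfov" (degrees; the focal length in pixels is half the picture's height over the tangent of half this angle, whatever the lens; pixels are square), "cx", "cy" (the principal point, pixels), "position" and "rotation" of the camera in the world. Camera axes: x right, y down, z forward; pixel columns grow to the right and rows downward; lengths in m; the calibration is good to about 2 mm. A picture is of the moment at which its call begins. camera_info takes no time and is no camera call.
- job.sign_off(): hands the job in, once; it reports no verdict.
The state is a dict: "clock": time; "q": joint angles; "qvel": joint speeds; "joint_torque": joint torques, N m; "tcp_pos": TCP position; "tcp_rot": TCP orientation; "force": force on the tool from outside, world axes, zero at the start; "ft_torque": the same for the moment, N m; "opening": finger opening in m.
Only numpy, scipy, OpenCV 4.12 (cv2) and the standard library are available. Lean on these libraries where they do the work, as an engineer would, in place of code of your own. Each camera call takes 0.05 s, during which the arm holds its last target. There are 200 camera calls.

## Working session

There is one attempt and no reset: what is moved stays moved. The work goes in short steps, Python scripts to look and compute and a tool call to move; the robot and the scene stay as the last step left them, time stands still between calls to the robot, and variables do not carry over. Pictures are saved under pics/ and viewed, about 8 in all and at most 12, crops included, and the job is handed in when it is done.

Besides the shell and the picture viewer there is one more tool, called after "Request:" by a JSON object that holds its "name" and its "arguments". move_arm: Moves the arm, as the interface text tells. Its arguments: {"type":"object","properties":{"hand":{"type":"array","items":{"type":"number"}},"linear":{"type":"array","items":{"type":"array","items":{"type":"number"}}},"turn":{"type":"array","items":{"type":"array","items":{"type":"number"}}}},"required":["hand","linear","turn"]}

```bash
mkdir -p pics; python3 - <<'E'
from station import status,cams
import cv2
for n in("scene","top"):
    cv2.imwrite(f"pics/{n}0.png",cams.capture(n)); print(n,cams.camera_info(n))
print(status.get_state())
E
```

```text
scene {'vfov': 43.19074940927932, 'cx': 318.2126793011719, 'cy': 243.97456792687512, 'position': array([ 0.27710201, -0.39169422,  0.60871752]), 'rotation': array([-2.25351523,  0.57656213, -0.27952368])}
top {'vfov': 49.363980509756665, 'cx': 322.0891871234566, 'cy': 243.69078109361948, 'position': array([0.47011213, 0.12085425, 0.90859799]), 'rotation': array([-2.14266682,  2.11947283, -0.1148609 ])}
{'clock': 0.1, 'q': array([-1.42678800e+00,  2.59282514e-01,  1.53595668e+00, -4.73207847e-06,
        1.34799735e+00, -2.02787094e-01]), 'qvel': array([-0.00111285, -0.00028779, -0.00153479,  0.000393  , -0.00033694,
       -0.00082847]), 'joint_torque': array([ 2.17731635e-03, -4.38210440e+01, -2.84643835e+01,  7.21027446e-02,
        3.61655932e-02, -6.60373166e-05]), 'tcp_pos': array([ 0.18689332, -0.51675742,  0.21790097]), 'tcp_rot': array([-3.09286315e+00, -5.41737389e-01, -6.85979951e-05]), 'force': array([-0.1719698 , -0.49344948, -0.53510186]), 'ft_torque': array([ 0.02869465,  0.01492204, -0.01641625]), 'opening': 0.09301392546475115}
```

View pics/scene0.png

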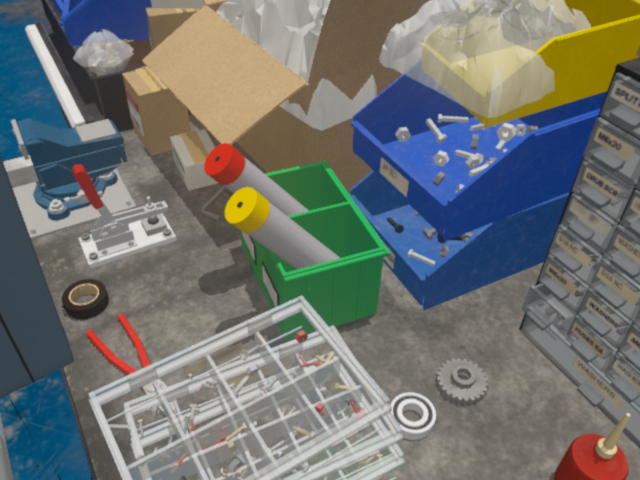

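View pics/top0.png

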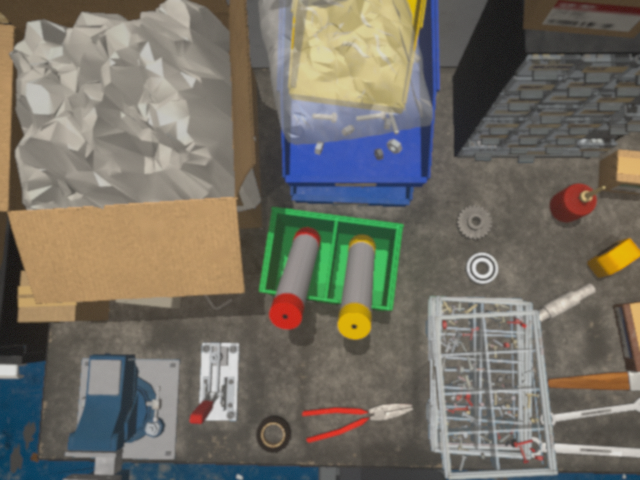

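Both views show the red tube in the +y (left) compartment and the front of the bin facing the robot (down in the top image). The red cap centre is near top (286,317) and scene (225,163). A cardboard flap on the left and blue bins behind could obstruct the arm.

```bash
cat > h.py <<'E'
import numpy as np,cv2
from scipy.spatial.transform import Rotation as R
from station import cams,status
def ray(n,p):
    i=cams.camera_info(n); f=240/np.tan(np.radians(i['vfov']/2))
    d=R.from_rotvec(i['rotation']).apply([(p[0]-i['cx'])/f,(p[1]-i['cy'])/f,1])
    return i['position'],d/np.linalg.norm(d)
def plane(n,p,z):
    o,d=ray(n,p); return o+d*(z-o[2])/d[2]
def tri(ps,pt):
    (a,u),(b,v)=ray('scene',ps),ray('top',pt)
    s=np.linalg.lstsq(np.c_[u,-v],b-a,rcond=None)[0]
    P,Q=a+s[0]*u,b+s[1]*v
    return (P+Q)/2,np.linalg.norm(P-Q)
def blobs(im,h,smin=150,amin=40):
    hsv=cv2.cvtColor(im,cv2.COLOR_BGR2HSV); H=hsv[...,0].astype(int)
    m=((abs((H-h+90)%180-90)<9)&(hsv[...,1]>smin)&(hsv[...,2]>60)).astype(np.uint8)
    n,l,s,c=cv2.connectedComponentsWithStats(m)
    return [(s[i,4],c[i].round(1),s[i,:4],(l==i).astype(np.uint8)) for i in range(1,n) if s[i,4]>amin]
E
python3 - <<'E'
from h import *
np.set_printoptions(precision=4,suppress=True)
T=cv2.imread('pics/top0.png');S=cv2.imread('pics/scene0.png')
g=max(blobs(T,65,120),key=lambda b:b[0])
c=cv2.findContours(g[3],0,2)[0]; hull=cv2.convexHull(np.vstack(c))
print('hull bbox',g[2])
W=np.array([plane('top',p[0],.118)[:2] for p in hull],np.float32)
print('rim rect',cv2.minAreaRect(W))
ap=cv2.approxPolyN(hull,4) if hasattr(cv2,'approxPolyN') else hull
for p in ap.reshape(-1,2): print(p,plane('top',p,.118))
for n,im in(('top',T),('scene',S)):
  for h in(0,25):
    print(n,h,[(int(b[0]),b[1],b[2]) for b in blobs(im,h)])
for a,b in [((308,85),(237,197)),((232,142),(243,293)),((145,65),(22,303)),((205,8),(10,212)),((424,232),(427,185)),((353,150),(285,182)),((425,305),(410,200))]: print(a,b,*tri(a,b))
out=np.hstack([cv2.resize(T[170:350,200:440],None,fx=1.65,fy=1.65,interpolation=2),cv2.resize(S[60:240,130:370],None,fx=1.65,fy=1.65,interpolation=2)])
out=np.vstack([out,np.hstack([cv2.resize(T[280:350,250:390],(396,198),interpolation=2),cv2.resize(S[130:240,190:290],(396,198))])])
cv2.imwrite('pics/crop.png',out)
E
```

```text
hull bbox [259 208 144 102]
rim rect ((0.5623114109039307, 0.13619163632392883), (0.20381170511245728, 0.13465456664562225), 82.3923110961914)
[403 224] [0.615  0.0259 0.118 ]
[392 311] [0.4827 0.0434 0.118 ]
[258 292] [0.5087 0.2456 0.118 ]
[272 206] [0.642  0.2279 0.118 ]
top 0 [(177, array([618.7,   8.2]), array([598,   5,  42,   8], dtype=int32)), (926, array([573.3, 202.3]), array([552, 184,  44,  37], dtype=int32)), (128, array([308.3, 232.5]), array([296, 228,  24,  14], dtype=int32)), (969, array([286.2, 311.3]), array([269, 294,  35,  36], dtype=int32)), (332, array([333.9, 411. ]), array([302, 408,  65,   8], dtype=int32)), (125, array([196.3, 417.4]), array([190, 412,  13,  11], dtype=int32)), (349, array([337.2, 430.7]), array([307, 418,  61,  25], dtype=int32))]
top 25 [(414, array([416.9,  14. ]), array([407,   0,  19,  46], dtype=int32)), (159, array([362.3, 239.8]), array([349, 235,  26,  14], dtype=int32)), (1119, array([615.1, 258.2]), array([588, 238,  52,  39], dtype=int32)), (1023, array([354.2, 321. ]), array([337, 303,  35,  37], dtype=int32))]
scene 0 [(1183, 
[... 271 characters left out ...]
e=int32)), (2216, array([590.5, 462.1]), array([554, 434,  74,  46], dtype=int32))]
scene 25 [(7495, array([585.9,  54.3]), array([470,   0, 170, 127], dtype=int32)), (1473, array([246.6, 209.6]), array([224, 187,  46,  45], dtype=int32))]
(308, 85) (237, 197) [0.6334 0.2621 0.2183] 0.0021771632029690545
(232, 142) (243, 293) [0.5107 0.2567 0.1681] 0.013240577104721284
(145, 65) (22, 303) [0.4935 0.5973 0.1333] 0.013108478884202728
(205, 8) (10, 212) [0.6103 0.5771 0.2167] 0.0008488364912756359
(424, 232) (427, 185) [ 0.6573 -0.0003  0.1529] 0.02193728257452604
(353, 150) (285, 182) [0.6764 0.2065 0.1345] 0.0009934665929182075
(425, 305) (410, 200) [0.6742 0.0022 0.0134] 0.005650793475749194
```

View pics/crop.png

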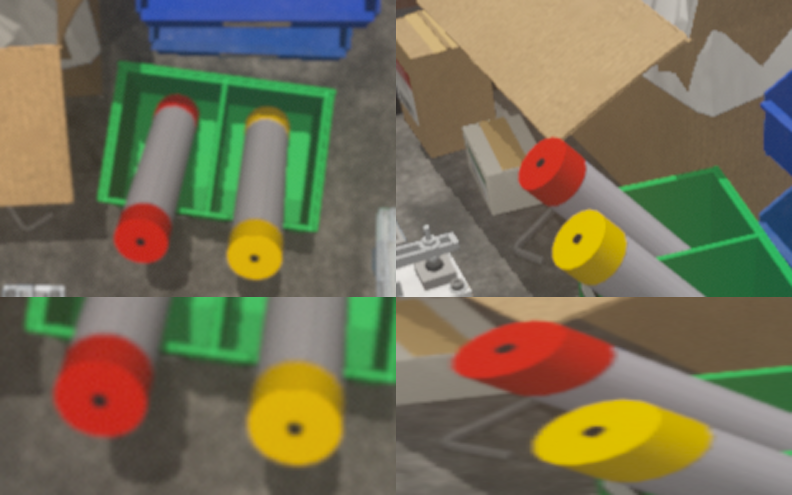

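The crop shows both caps' centre holes: red at top (285,316.4) and scene (218,158); yellow at top (354,326). The flap stays left of the tube, and lower than the gripper body will be.

```bash
python3 - <<'E'
from h import *
np.set_printoptions(precision=4,suppress=True)
P,e=tri((217.9,158.2),(285,316.4)); print('red tip',P,e)
psi=np.radians(-7.6); c=np.array([.5623,.1362,0]); B=R.from_euler('z',psi)
print('tip in bin',B.inv().apply(P-c)*1e3)
print('yellow tip in bin, z=.1926',B.inv().apply(plane('top',(353.9,326.3),.1926)-c)*1e3)
print('red tip at z .1926',B.inv().apply(plane('top',(285,316.4),.1926)-c)*1e3)
# lower visible cap centre (upper rim of low cap), estimate y: at bin x~52,z~45
for z in(.03,.045): print('low cap',B.inv().apply(plane('top',(308.3,232.5),z)-c)*1e3)
# tube outline: grey strip mid in bin at row 265
T=cv2.imread('pics/top0.png'); hsv=cv2.cvtColor(T,cv2.COLOR_BGR2HSV)
for r in(250,260,270,280,288):
    xs=np.where((hsv[r,265:330,1]<60)&(hsv[r,265:330,2]>90))[0]+265
    # scan widths -> centre; height of axis plane approx from x
    px=((xs.min()+xs.max())/2,r)
    o,d=ray('top',px); o2=B.inv().apply(o-c); d2=B.inv().apply(d)
    # axis plane: x = .0414-(z-.0192)*tan38
    t=np.tan(np.radians(38)); s=(.0414-(o2[2]-.0192)*t-o2[0])/(d2[0]+d2[2]*t)
    print(r,xs.min(),xs.max(),(o2+s*d2)*1e3)
E
```

```text
red tip [0.4738 0.1955 0.1915] 0.002976242760036051
tip in bin [-95.6024  47.0518 191.4742]
yellow tip in bin, z=.1926 [-96.5647 -47.2685 192.6   ]
red tip at z .1926 [-97.0439  47.2569 192.6   ]
low cap [47.1822 46.7937 30.    ]
low cap [44.8513 45.527  45.    ]
250 290 317 [13.1884 48.1468 55.3093]
260 288 315 [-6.1834 46.6965 80.104 ]
270 284 312 [-24.7381  47.5968 103.8529]
280 280 310 [-42.0567  47.712  126.0197]
288 277 307 [-55.315   48.6557 142.9896]
```

Request:
{"name": "move_arm", "arguments": {"hand": [0.75,0.75,0.75,0.75,0.75,0.75,0.75,0.75], "linear": [[10,20,55],[25,35,40],[35,45,20],[40,45,10],[40,45,10],[30,50,0],[20,58,0],[10,60,0]], "turn": [[0,0,-0.06],[0,0,-0.06],[0,0,-0.06],[0,0,-0.06],[0,0,-0.06],[0,0,-0.06],[0,0,-0.06],[0,0,-0.06]]}}

```text
clock: 1.1
tcp_pos: [0.3974, -0.1573, 0.3531]
tcp_rot: [-3.134, 0.212, 0.001]
force: [-0.2, 0.4, -0.0]
opening: 0.0699
```

Request:
{"name": "move_arm", "arguments": {"hand": [0.75,0.75,0.75,0.75,0.75,0.75,0.75,0.75], "linear": [[10,50,0],[10,50,0],[10,50,0],[5,50,0],[5,50,0],[5,50,0],[0,40,0],[0,17,0]], "turn": [[0,0,0],[0,0,0],[-0.0145,-0.109,0],[-0.0145,-0.109,0],[-0.0145,-0.109,0],[-0.0145,-0.109,0],[-0.0145,-0.109,0],[-0.0145,-0.109,0]]}}

```text
clock: 2.1
tcp_pos: [0.4413, 0.1999, 0.3537]
tcp_rot: [2.926, -0.191, 1.008]
force: [-0.0, -1.2, 0.1]
opening: 0.0701
```

```bash
cat > st.py <<'E'
from h import *
np.set_printoptions(precision=4,suppress=True)
s=status.get_state(); psi=np.radians(-7.6); c=np.array([.5623,.1362,0]); B=R.from_euler('z',psi)
M=B.inv()*R.from_rotvec(s['tcp_rot'])
print('t',s['clock'],'q',s['q'],'open',s['opening'],'F',s['force'])
print('tcp bin mm',B.inv().apply(s['tcp_pos']-c)*1e3,'\ntool y',M.apply([0,1,0]),'z',M.apply([0,0,1]))
E
python3 st.py
```

```text
t 2.1 q [ 0.452  -0.2328  1.8951 -0.4287  0.9459  2.3112] open 0.07005789872498523 F [-0.0324 -1.2215  0.1465]
tcp bin mm [-128.366    47.169   353.7046] 
tool y [ 0.0028 -1.     -0.0018] z [ 0.6156  0.0031 -0.788 ]
```

Request:
{"name": "move_arm", "arguments": {"hand": [0.75,0.75,0.75,0.75,0.75,0.75,0.75,0.75], "linear": [[0,0,-40],[0,0,-40],[1,0,-42],[0,0,0],[9,-1.2,-12],[9,-1.2,-12],[9,-1.2,-11],[0,0,0]], "turn": [[0,0,0],[0,0,0],[0,0,0],[0,0,0],[0,0,0],[0,0,0],[0,0,0],[0,0,0]]}}

```text
clock: 3.1
tcp_pos: [0.4706, 0.1939, 0.1969]
tcp_rot: [2.926, -0.196, 1.002]
force: [-0.1, -0.4, -0.3]
opening: 0.0699
```

```bash
python3 st.py; python3 - <<'E'
from h import *
T=cams.capture('top');S=cams.capture('scene')
cv2.imwrite('pics/g1.png',np.hstack([cv2.resize(T[170:380,190:430],(400,350)),cv2.resize(S[60:270,100:340],(400,350))]))
E
```

```text
t 3.1 q [ 0.3963 -0.0388  2.1447 -0.647   0.5397  2.5796] open 0.06990382244757512 F [-0.0961 -0.3751 -0.3311]
tcp bin mm [-98.4978  45.0189 196.8886] 
tool y [-0.0012 -1.     -0.0002] z [ 0.6129 -0.0005 -0.7901]
```

View pics/g1.png

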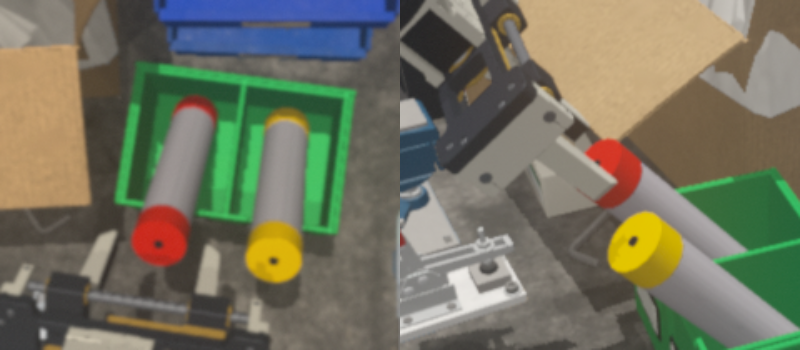

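The fingers straddle the red cap with clear margin on both sides, and the yellow tube is clear. Next: advance along the tube axis and close.

Request:
{"name": "move_arm", "arguments": {"hand": [0.75,0.75,0.75,0.75,0,0,0,0], "linear": [[11,-0.8,-14],[11,-0.8,-15],[11,-0.8,-14],[0,0,0],[0,0,0],[0,0,0],[0,0,0],[0,0,0]], "turn": [[0,0,0],[0,0,0],[0,0,0],[0,0,0],[0,0,0],[0,0,0],[0,0,0],[0,0,0]]}}

```text
clock: 4.2
tcp_pos: [0.5031, 0.1918, 0.1542]
tcp_rot: [2.926, -0.195, 1.003]
force: [-2.9, -0.4, 1.5]
opening: 0.0457
```

```bash
python3 st.py
```

```text
t 4.2 q [ 0.3536  0.078   2.1591 -0.7872  0.416   2.7094] open 0.045666178669903204 F [-2.9001 -0.3721  1.5263]
tcp bin mm [-66.0815  47.3201 154.2283] 
tool y [-0.0001 -1.     -0.0008] z [ 0.6136  0.0005 -0.7896]
```

Request:
{"name": "move_arm", "arguments": {"hand": [0,0,0,0,0,0,0,0], "linear": [[0,0,4],[9.2,-1.2,6.7],[10,-1.3,5.6],[10.4,-1.4,4.5],[11,-1.5,3.4],[11.4,-1.5,2.2],[11.4,-1.5,1.1],[12,-1.6,-0.2]], "turn": [[0,0,0],[0.0109,0.082,0],[0.0109,0.082,0],[0.0109,0.082,0],[0.0109,0.082,0],[0.0109,0.082,0],[0.0109,0.082,0],[0.0109,0.082,0]]}}

```text
clock: 5.2
tcp_pos: [0.5774, 0.1812, 0.1797]
tcp_rot: [3.125, -0.208, 0.13]
force: [1.3, -1.4, -4.0]
opening: 0.0457
```

```bash
python3 st.py
```

```text
t 5.2 q [ 0.1347  0.3372  1.5268 -0.0256  1.1977  1.847 ] open 0.0456811732423918 F [ 1.2809 -1.4488 -3.9542]
tcp bin mm [  8.9658  46.5991 179.7341] 
tool y [-0.0005 -1.      0.0019] z [ 0.0834 -0.0019 -0.9965]
```

Request:
{"name": "move_arm", "arguments": {"hand": [0,0,0,0,0,0,0,0], "linear": [[12,-1.6,-1],[0,0,0],[0,0,0],[0,0,-1],[0,0,0],[0,0,0],[0,0,0],[0,0,0]], "turn": [[0.011,0.083,0],[0,0,0],[0,0,0],[0,0,0],[0,0,0],[0,0,0],[0,0,0],[0,0,0]]}}

```text
clock: 6.2
tcp_pos: [0.5897, 0.1795, 0.1785]
tcp_rot: [3.132, -0.21, 0.007]
force: [-0.7, 0.6, -3.8]
opening: 0.0453
```

```bash
python3 st.py; python3 - <<'E'
from h import *
T=cams.capture('top');S=cams.capture('scene')
cv2.imwrite('pics/g2.png',np.hstack([cv2.resize(T[170:380,190:430],(400,350)),cv2.resize(S[60:270,180:420],(400,350))]))
E
```

```text
t 6.2 q [ 0.1169  0.4024  1.4295 -0.0036  1.3057  1.8223] open 0.04529551387840452 F [-0.7375  0.6026 -3.7598]
tcp bin mm [ 21.4643  46.5811 178.4502] 
tool y [-0.001  -1.      0.0024] z [ 0.0047 -0.0024 -1.    ]
```

View pics/g2.png

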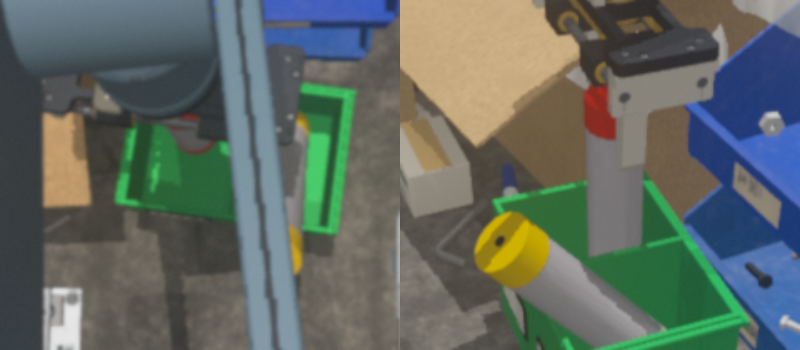

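The red tube is upright in the gripper with its weight still carried (Fz −3.8 N), and the yellow tube is unchanged. Now I lower it gently to contact.

Request:
{"name": "move_arm", "arguments": {"hand": [0,0,0,0,0,0,0,0], "linear": [[0,0,-1],[0,0,-0.5],[0,0,-0.5],[0,0,-0.5],[0,0,0],[0,0,0],[0,0,0],[0,0,0]], "turn": [[0,0,0],[0,0,0],[0,0,0],[0,0,0],[0,0,0],[0,0,0],[0,0,0],[0,0,0]]}}

```text
clock: 7.3
tcp_pos: [0.5903, 0.1794, 0.1772]
tcp_rot: [3.132, -0.21, 0.01]
force: [-0.9, -0.8, 5.6]
opening: 0.0454
```

Contact is made (Fz went from −3.8 to +5.6 N). Release, then retreat straight up.

Request:
{"name": "move_arm", "arguments": {"hand": [0.54,0.6,0.7,0.75,0.75,0.75,0.75,0.75], "linear": [[0,0,0],[0,0,0],[0,0,0],[0,0,0],[0,0,0],[0,0,10],[0,0,20],[0,0,30]], "turn": [[0,0,0],[0,0,0],[0,0,0],[0,0,0],[0,0,0],[0,0,0],[0,0,0],[0,0,0]]}}

```text
clock: 8.3
tcp_pos: [0.5893, 0.1794, 0.2363]
tcp_rot: [3.132, -0.21, 0.005]
force: [-0.5, 0.1, -0.0]
opening: 0.0698
```

Request:
{"name": "move_arm", "arguments": {"hand": [0.75,0.75,0.75,0.75,0.75,0.75,0.75,0.75], "linear": [[0,0,30],[0,0,40],[-20,-20,40],[-40,-40,0],[-40,-40,0],[-40,-40,0],[-30,-40,0],[0,0,0]], "turn": [[0,0,0],[0,0,0],[0,0,0],[0,0,0],[0,0,0],[0,0,0],[0,0,0],[0,0,0]]}}

```text
clock: 9.3
tcp_pos: [0.4184, -0.0023, 0.3472]
tcp_rot: [3.13, -0.216, 0.01]
force: [-0.1, -0.8, -0.8]
opening: 0.0697
```

```bash
python3 - <<'E'
from h import *
T=cams.capture('top');S=cams.capture('scene')
for n,im in(('top',T),('scene',S)):
  for h in(0,25): print(n,h,[(int(b[0]),b[1],b[2]) for b in blobs(im,h,150,300)])
cv2.imwrite('pics/g3.png',np.hstack([cv2.resize(T[170:380,190:430],(400,350)),cv2.resize(S[60:270,180:420],(400,350))]))
E
```

```text
top 0 [(933, array([573.1, 202.4]), array([552, 184,  44,  37], dtype=int32)), (933, array([297. , 228.5]), array([280, 212,  35,  34], dtype=int32)), (330, array([333.8, 411. ]), array([302, 408,  65,   8], dtype=int32)), (349, array([337.2, 430.7]), array([307, 418,  61,  25], dtype=int32))]
top 25 [(413, array([416.9,  14. ]), array([407,   0,  19,  46], dtype=int32)), (1122, array([615. , 258.2]), array([588, 238,  52,  39], dtype=int32)), (1021, array([354.3, 321.1]), array([337, 303,  34,  37], dtype=int32))]
scene 0 [(1124, array([309.4, 125.8]), array([291, 108,  37,  36], dtype=int32)), (481, array([ 86.5, 184.8]), array([ 73, 165,  29,  43], dtype=int32)), (411, array([134.4, 339.8]), array([118, 314,  32,  53], dtype=int32)), (460, array([109. , 353.3]), array([ 87, 330,  49,  44], dtype=int32)), (2213, array([590.5, 462.1]), array([555, 434,  73,  46], dtype=int32))]
scene 25 [(7487, array([585.9,  54.2]), array([470,   0, 170, 127], dtype=int32)), (1494, array([246.7, 209.4]), array([224, 186,  46,  47], dtype=int32))]
```

View pics/g3.png

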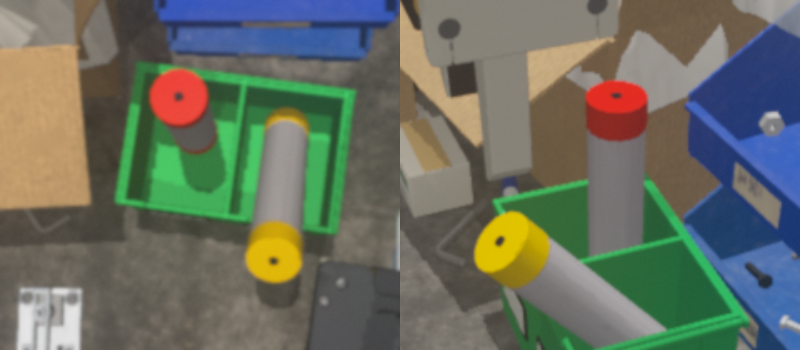

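The red tube stands free: its cap hole is at top (297,228) and scene (309,118). The yellow cap blobs are at their old pixels to within 0.2 px. One last upright check, then I hand in.

```bash
python3 st.py; python3 - <<'E'
from h import *
from station import job
B=R.from_euler('z',np.radians(-7.6));c=np.array([.5623,.1362,0])
P,e=tri((180+216*.6,60+96*.6),(296.8,228.2)); print(B.inv().apply(P-c)*1e3,e)
m=min(blobs(cams.capture('top'),0,150,300),key=lambda b:abs(b[1]-[297,228.5]).sum()); print(m[1])
if abs(P[2]-.225)<.012: print(job.sign_off())
E
```

```text
t 9.4 q [-0.2672 -0.0473  1.5752 -0.0012  1.6068  1.4389] open 0.06966194390626262 F [-0.0126 -1.4577 -0.3648]
tcp bin mm [-122.8482 -154.3862  346.789 ] 
tool y [-0.0026 -1.      0.0021] z [ 0.0067 -0.0022 -1.    ]
[ 21.99039306  46.10267107 223.90271912] 0.002773526791833524
[297.  228.5]
the job is handed in; nothing more can be done
None
```

I tipped the red-capped tube upright in its compartment and handed the job in at about 9.5 s, well inside the 32 s limit. I gripped it near its upper end, along the tube. I turned it up about its lower end, lowered it until it touched the floor, then released it and moved the arm clear.

- **Red tube:** its top centre measures (22, 46, 224) mm in the bin frame, against about 225 mm high for a tube standing on the floor. The top is within about 1 mm of where I set it down, so it is upright and did not tip on release. Its cap stayed at the same pixel between the last two pictures, so it is at rest.
- **Yellow tube:** its cap is within 0.2 px of where it started in both views, so it is still leaning as it was.
- **Robot:** it touches nothing. Contact readings I saw stayed under 10 N, though I only read the force at the end of each move.

No check failed. The two camera rays to the red tube's top missed each other by about 3 mm, slightly more than the stated 2 mm calibration.

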